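Open the counterweighted lane gate and push the tube rack home

TASK

Load the sample rack into the reader. With the fingertips push the counterweighted gate arm across the loading lane up past its balance point, so that it stays raised by itself, and then push the tube rack standing in the lane along under it until it is fully home against the end stop. Only push: do not lift or tip the rack, and leave everything else on the bench where it stands.

Things in the scene. Friction and masses are not known exactly. Their poses are not given: they have to be found in the camera images.
- station: white loading station fixed to the bench: base 300 x 100 mm, 12 mm thick, its top the lane floor. Origin: underside, on the lane's centre line right under the gate arm. x runs along the lane towards the end stop, y across it from the gate's pivot to its free end, z up. Two guide rails 15 mm high, 30 mm apart inside, from x = -205 to +75 mm
- end_stop (a point): centre of the end stop's face, where the rack's front comes to rest: station x = +70, z = 42 mm. Grey plate 60 mm wide, up to 72 mm above the bench; behind it a white reader housing 79 mm high, up to station x = +147 mm. Fixed bench equipment stands along the far edge of the bench (world x over 0.80 m; a tray 40 mm high straight behind the station, taller things beside it)
- gate (a joint): angle of the gate arm: 0 = level across the lane (closed), grows as the free end rises; stop at 1.66 rad, just past upright (open). Balance at 0.92 rad (within 0.03): beyond it the arm falls to its open stop and stays, before it the arm falls shut. Under 2 N upwards near the free end raises it. A grey plate 36 mm wide hangs from it over the lane, down to 72 mm above the bench
- gate_pivot (a point): the gate's axis (along the station's x), at station x = 0, y = -70, z = 115 mm, between two cheek plates, 128 mm high, 36 mm wide. A steel counterweight disc, 40 mm in diameter and 26 mm thick, stands 47 mm above it and swings away from the lane as the gate rises
- gate_push (a point): point on the arm's axis 185 mm from the pivot, good for pushing up from below; it moves with the arm. The arm is a plain steel rod, 10 mm in diameter, axis 115 mm above the bench when closed. A rest post 12 x 8 mm, 120 mm high, stands under the rod at station y = +40 mm; beyond y = +50 mm only bare bench lies under the rod
- gate_tip (a point): free end of the arm, on its axis, 223 mm from the pivot (station y = +153, z = 115 mm when closed)
- rack: the grey tube rack standing in the lane, 130 mm long (its x, along the lane), 24 mm wide, frame 60 mm high, five capped tubes up to 83 mm above its underside, about 0.2 kg, loose between the rails. Origin: centre of its underside. The closed gate's guard plate bars its tubes; it starts wholly on the near side of the gate
- rack_back (a point): middle of the rack's back end face (the end away from the end stop), 30 mm above the rack's underside: 24 mm wide flat face, 60 mm high
- lane_home (a point): fixed point of the station on the lane floor (station x = +5 mm, z = 12 mm) where the rack's origin lies when the rack touches the end stop; the rack's back face is then 60 mm short of the gate line
- spare_rack: a like rack standing on the bare bench beside the lane on the pivot side, to be left; origin centre of underside
- jar: amber jar 52 mm diameter, 75 mm high, to be left; origin centre of underside
- beaker: glass beaker 62 mm diameter, 75 mm high, to be left; origin centre of underside
- flask: white bottle 68 mm diameter, 160 mm high, to be left; origin centre of underside
- tip_box: pipette tip box 85 x 120 x 65 mm with clear lid, to be left; origin centre of underside
- timer: flat bench timer 65 x 65 x 22 mm, to be left; origin centre of underside
- dish: shallow glass dish 90 mm diameter, 18 mm high, to be left; origin centre of underside

How it is judged (in metres and radians):
On the way, in this order (a step that is already met when the one before it is completed fails the run):
1. the gate stands fully raised on its open stop while the rack is still short of the gate (value of joint gate above 1.45 rad and x of rack in the frame of station below -0.06 m), for 0.2 s.
2. the rack is home against the end stop, with the gate raised (value of joint gate above 1.45 rad and x of rack in the frame of lane_home above -0.006 m), for 0.2 s.
At the end, for the whole second after the job is handed in: The gate stays raised on its open stop by itself (over 1.45 rad) and the rack stands upright and still between the rails, within 6 mm of the end stop (all of step 2 and x of rack in the frame of lane_home below 0.005 m and y of rack in the frame of lane_home between -0.008 and 0.008 m and z of rack in the frame of lane_home below 0.004 m and angle between rack's own z axis and vertical below 0.08 rad and linear speed of rack below 0.01 m/s); the robot touches nothing.
It fails at once if the rack is lifted more than 10 mm off the lane (z of rack in the frame of lane_home above 0.01 m).
It fails at once if the rack is tipped (angle between rack's own z axis and vertical above 0.25 rad).
It fails at once if something else on the bench is moved more than 20 mm (distance of any of spare_rack, jar, beaker, flask, tip_box, timer, dish from where it was at the start of the episode above 0.02 m).
It also fails if it takes over 61 s, if anything falls off the work surface, if the arm or the gripper's body presses on something with over 40 N, if the wrist force passes 120 N, or if a joint passes its speed limit or range.

ROBOT

A 7-joint arm with a two-finger parallel gripper is mounted at the origin on the work surface. World frame = base frame: x ahead of the robot, y to its left, z up, the work surface at z = 0. Lengths are in mm, angles in rad, forces in N, time in s.
With the tool pointing down it reaches from about 425 to 875 mm from the base axis. Payload 8.4 kg.
Tool frame: the origin (TCP) lies at the very end of the fingers, on their centre line; the grasp point (between the pads) lies 19 mm behind it; y points along the fingers, z is the direction in which the jaws open and shut, and the axes are right-handed (so a half turn about y gives the same grasp; the last joint's range is limited). The gripper opens to 87 mm and grips with 3 to 60 N. Pads are 19 mm wide; open, the fingers measure 117 mm over their backs; the gripper's body (75 mm by 190 mm) begins 51 mm behind the grasp point.
Start: joints at [-1.396, 0.333, 0.04, 1.465, -0.013, 1.343, -0.059], TCP at [175.757, 625.758, 222.546] pointing down, gripper open.
Joint ranges: [-2.58, 2.58], [-0.38, 2.09], [-1.3, 1.39], [0.25, 2.4], [-1.5, 4.64], [0.08, 2.09], [-2.65, 2.65]. Speed limits (rad/s): [2.22, 2.22, 2.79, 2.79, 3.14, 3.14, 3.14].

INTERFACE

Orientations are given as a 3x3 rotation matrix whose columns are the frame's x, y, z axes.
In Python, from bench import get_state, vision, job gives the robot as it stands.
- The arm moves only by the shell command python3 -m handwheel 'ROWS' [FORCE]. ROWS is JSON, a list that holds one entry, the list of rows, each a list of 7 numbers: the opening, from 0 (shut) to 1 (fully open), then the shift along the world's x, y, z in cm, then the turn, a rotation vector about the world's x, y, z in degrees. A call has 1 to 10 rows; each row is the pose to reach, as a shift and turn from the pose commanded when the call began; what a row does not reach only later rows make up. A row lasts 1/12 s, in which the tool goes at most 41.7 mm and 7.16 degrees, less where a joint would pass 70% of its speed; a pose out of reach is approached as far as the arm can. A call with a gripper value outside its range is refused whole. The fingers move at their own pace and stop on an object; FORCE is the grip in N (left out, the last holds). Time passes only in rows, so rows that repeat a pose let the fingers close. It gives the time, the measured TCP pose, the force and the opening at its end, in the units of the state.
- get_state(): the state, without advancing time (a new reading comes with each control period).
- vision.snapshot(name): name is "scene" or "top" or "wrist"; returns the picture (480x640x3 uint8, red, green, blue); there is no depth.
- vision.camera_model(name): a dict with "mtx" (3x3 intrinsics, pixels), "origin" and "rotation" of the camera in the world; the wrist camera has in their place "mount" (4x4, takes a point from camera to tool coordinates, whose origin is the TCP and whose axes are the tool frame's). Camera axes: x right, y down, z forward; pixel columns grow to the right and rows downward; lengths in mm; the calibration is good to about 2 mm. A picture is of the moment at which its call begins: read the wrist's pose just before it. camera_model takes no time and is no camera call.
- job.job_done(): hands the job in, once; it reports no verdict.
The state is a dict: "time_s": time; "joint_pos": joint angles; "qvel": joint speeds; "joint_efforts": joint torques, N m; "ee_pos": TCP position; "tool_rot": TCP orientation; "ft_force": force on the tool from outside, world axes, zero at the start; "moment": the same for the moment, N m; "grip_width": opening from 0.0 (shut) to 1.0 (fully open).
Only numpy, scipy, OpenCV 4.12 (cv2) and the standard library are available. Lean on these libraries where they do the work, as an engineer would, in place of code of your own. Each camera call takes 0.05 s, during which the arm holds its last target. There are 200 camera calls.

## Working session

There is one attempt and no reset: what is moved stays moved. The work goes in short steps, Python scripts to look and compute and a shell command to move; the robot and the scene stay as the last step left them, time stands still between calls to the robot, and variables do not carry over. Pictures are saved under pics/ and viewed, about 8 in all and at most 12, crops included, and the job is handed in when it is done.

```bash
mkdir -p pics; ls; python3 - <<'E'
from bench import get_state, vision, job
import cv2
s=get_state();print(s)
for n in("scene","top"):
    cv2.imwrite(f"pics/{n}0.png",vision.snapshot(n)[:,:,::-1])
for n in("scene","top","wrist"):print(n,vision.camera_model(n))
E
```

```text
pics
{'time_s': 0.0, 'joint_pos': array([-1.39619902,  0.33391774,  0.03987707,  1.46630251, -0.01343871,
        1.34331214, -0.05852422]), 'qvel': array([-0.00087051,  0.00040057, -0.00025389, -0.0004564 , -0.00092249,
        0.00114259,  0.00213448]), 'joint_efforts': array([ 8.29481978e-04, -6.56365943e+01,  1.33553859e+00, -4.03789580e+01,
       -5.97047084e-02,  4.51365730e-02,  1.56294132e-04]), 'ee_pos': array([175.63864898, 625.31008688, 221.63961467]), 'tool_rot': array([[ 9.62736580e-01, -3.78003291e-04,  2.70440631e-01],
       [-2.70440884e-01, -1.63052134e-03,  9.62735202e-01],
       [ 7.70421437e-05, -9.99998599e-01, -1.67199008e-03]]), 'ft_force': array([0.42585314, 0.3077642 , 0.98969749]), 'moment': array([ 0.00955623, -0.03272497, -0.0221555 ]), 'grip_width': 0.998916146483101}
scene {'mtx': array([[445.68892611,   0.        , 307.20243797],
       [  0.        , 445.68892611, 247.36244262],
       [  0.        ,   0.        ,   1.        ]]), 'origin': array([924.54746514, 464.01239881, 995.20216822]), 'rotation': array([[-0.82757824,  0.48237032, -0.2871117 ],
[... 310 characters left out ...]
-01, 1.56186035e+03]), 'rotation': array([[-0.02491371, -0.98838184,  0.14993547],
       [-0.99959119,  0.02252499, -0.01760911],
       [ 0.01402723, -0.15031288, -0.98853896]])}
wrist {'mtx': array([[363.62307703,   0.        , 317.82693234],
       [  0.        , 363.62307703, 239.57969028],
       [  0.        ,   0.        ,   1.        ]]), 'mount': array([[ 1.78862082e-04,  9.54825222e-01,  2.97167905e-01,
        -8.12149192e+01],
       [ 8.57006096e-04, -2.97167947e-01,  9.54824841e-01,
        -1.61435822e+02],
       [ 9.99999617e-01,  8.38927467e-05, -8.71443114e-04,
         3.37078310e-01],
       [ 0.00000000e+00,  0.00000000e+00,  0.00000000e+00,
         1.00000000e+00]])}
```

View pics/top0.png

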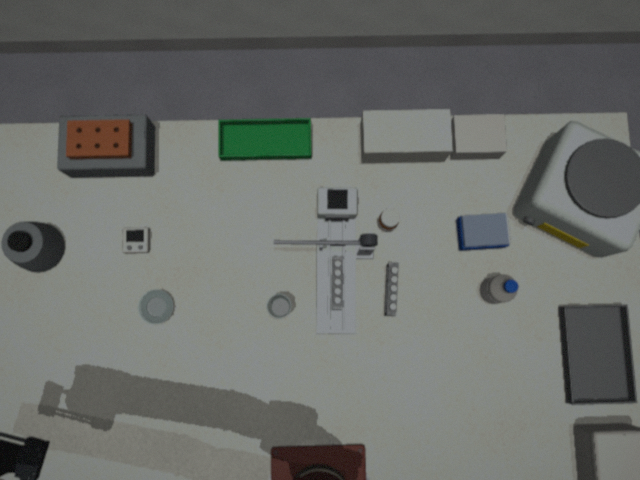

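View pics/scene0.png

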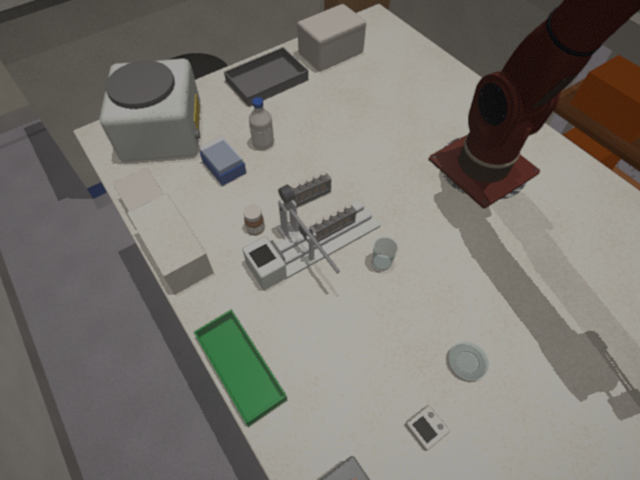

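Top view: the lane runs up the image (world +x). The rod goes from its tip at about (275,242) to the pivot at (368,240). The station base near edge is at row 333, the rack spans about (337, 257–310), and the beaker is at (281,304). Next I'll enlarge the station in both views.

```bash
cat >h.py <<'E'
import numpy as np, cv2
from bench import get_state, vision, job
def ray(n,uv,st=None):
    m=vision.camera_model(n)
    if n=="wrist":
        R0=np.array(st["tool_rot"]);M=m["mount"];R=R0@M[:3,:3];o=np.array(st["ee_pos"])+R0@M[:3,3]
    else:R,o=m["rotation"],m["origin"]
    return np.array(o),np.array(R)@np.linalg.inv(m["mtx"])@np.array([*uv,1.])
def cast(n,uv,z,st=None):
    o,d=ray(n,uv,st);return o+d*(z-o[2])/d[2]
E
python3 - <<'E'
import cv2,numpy as np
a=cv2.imread("pics/top0.png")[170:350,255:415];b=cv2.imread("pics/scene0.png")[160:300,230:410]
a=cv2.resize(a,None,fx=3.3,fy=3.3,interpolation=cv2.INTER_CUBIC)
cv2.imwrite("pics/a1.png",a)
from h import *
for n,uv,z in [("top",(275,242),115),("top",(317,333),12),("top",(355,333),12),("top",(318,189),79),("top",(357,189),79),("top",(337,311),42),("top",(281,297),75),("top",(338,257),72)]:print(uv,z,cast(n,uv,z).round())
E
```

```text
(275, 242) 115 [604.  88. 115.]
(317, 333) 12 [387.  -8.  12.]
(355, 333) 12 [ 385. -103.   12.]
(318, 189) 79 [740. -18.  79.]
(357, 189) 79 [ 738. -115.   79.]
(337, 311) 42 [439. -58.  42.]
(281, 297) 75 [475.  78.  75.]
(338, 257) 72 [570. -63.  72.]
```

View pics/a1.png

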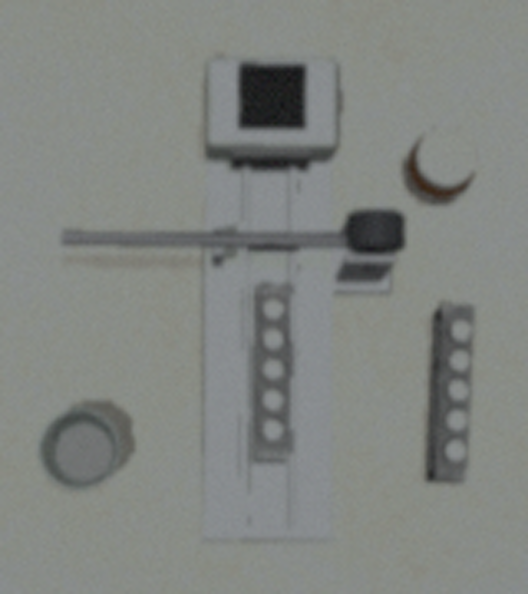

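```bash
python3 - <<'E'
from h import *
from scipy.spatial.transform import Rotation as R
print((R.from_euler('z',-1.4,degrees=True)*R.from_euler('y',-50,degrees=True)*R.from_euler('z',15.7,degrees=True)).as_rotvec(degrees=True))
f=lambda x,y:(255+x/3.3,170+y/3.3)
P={}
for k,uv,z in [("tip",(62,237),115),("rodR",(345,240),115),("nl",(203,540),12),("nr",(331,539),12),("hbl",(208,152),79),("hbr",(335,152),79),("rackback_top",(271,459),72),("rackfront_top",(273,285),72),("beaker",(85,450),75),("spare_inner",(437,480),0),("spare_far",(440,305),72)]:
    print(k,cast("top",f(*uv),z).round(1))
E
```

```text
[ -7.45193894 -49.56616111  13.37894644]
tip [604.6  90.9 115. ]
rodR [ 597.7 -113.9  115. ]
nl [385.4  -6.4  12. ]
nr [ 383.7 -103.5   12. ]
hbl [671.7 -16.6  79. ]
hbr [ 669.5 -111.5   79. ]
rackback_top [442.9 -57.4  72. ]
rackfront_top [571.4 -62.6  72. ]
beaker [452.7  78.6  75. ]
spare_inner [ 426.4 -187.3    0. ]
spare_far [ 553.6 -186.2   72. ]
```

```bash
python3 -m handwheel '[[[0,36,-57.2,-2,-7.5,-49.5,13.4],[0,36,-57.2,-2,-7.5,-49.5,13.4],[0,36,-57.2,-2,-7.5,-49.5,13.4],[0,36,-57.2,-2,-7.5,-49.5,13.4],[0,36,-57.2,-2,-7.5,-49.5,13.4],[0,36,-57.2,-2,-7.5,-49.5,13.4],[0,36,-57.2,-2,-7.5,-49.5,13.4],[0,36,-57.2,-2,-7.5,-49.5,13.4],[0,36,-57.2,-2,-7.5,-49.5,13.4],[0,36,-57.2,-2,-7.5,-49.5,13.4]]]'
```

```text
time_s: 0.93
ee_pos: [392.8, 279.0, 208.9]
tool_rot: [[0.645, 0.764, 0.023], [-0.012, -0.02, 1.0], [0.764, -0.645, -0.004]]
ft_force: [1.1, 0.6, -0.8]
grip_width: 0.324
```

```bash
python3 -m handwheel '[[[0,14.2,-22.6,-4.9,0,0,-1.5],[0,14.2,-22.6,-4.9,0,0,-1.5],[0,14.2,-22.6,-4.9,0,0,-1.5],[0,14.2,-22.6,-4.9,0,0,-1.5],[0,14.2,-22.6,-4.9,0,0,-1.5],[0,14.2,-22.6,-4.9,0,0,-1.5],[0,14.2,-22.6,-4.9,0,0,-1.5],[0,14.2,-22.6,-4.9,0,0,-1.5],[0,14.2,-22.6,-4.9,0,0,-1.5]]]'
python3 - <<'E'
from h import *
s=get_state();print(s["ee_pos"],s["tool_rot"],s["joint_pos"])
cv2.imwrite("pics/w1.png",vision.snapshot("wrist")[:,:,::-1])
m=vision.camera_model("wrist");M=m["mount"]
# projected predicted rod
R0=s["tool_rot"];Rc=R0@M[:3,:3];o=s["ee_pos"]+R0@M[:3,3]
for p in [(604.6,90.9,115),(603.3,53,115),(598,-100,115),(599.5,-62,72)]:
    c=m["mtx"]@(Rc.T@(np.array(p)-o));print(p,c[:2]/c[2])
E
```

```text
time_s: 1.68
ee_pos: [445.1, 217.4, 209.6]
tool_rot: [[0.651, 0.757, 0.052], [-0.036, -0.038, 0.999], [0.758, -0.652, 0.003]]
ft_force: [-0.9, -0.1, -0.1]
grip_width: 0.007
[445.07896583 217.38782387 209.61501401] [[ 0.65099849  0.75728255  0.05219302]
 [-0.03635664 -0.03757318  0.99863229]
 [ 0.75820786 -0.65200567  0.00307217]] [-1.94902210e-01 -3.68961071e-01 -7.53654420e-01  2.39648076e+00
  7.84988517e-01  6.76397609e-01 -1.47479468e-03]
(604.6, 90.9, 115) [200.953867  249.1611846]
(603.3, 53, 115) [163.74293114 249.48618302]
(598, -100, 115) [ 14.7039837  250.76874383]
(599.5, -62, 72) [ 63.32107896 213.02540002]
```

View pics/w1.png

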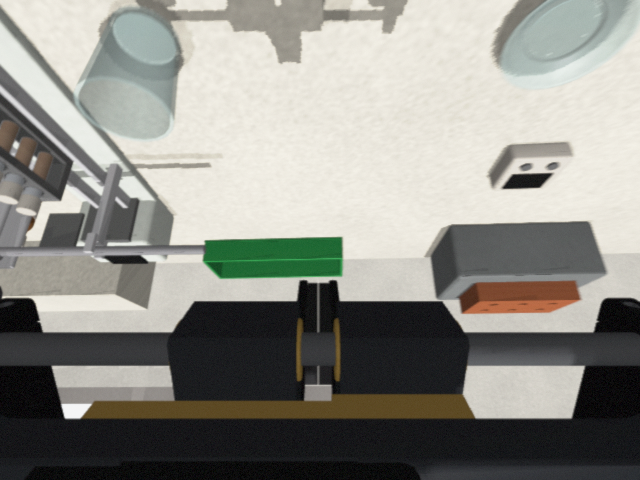

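The rod tip shows at (203,250), against a predicted (201,249), so the station pose is confirmed. The arm had run into its inner reach limits, so I'll come in with more x, from the +y side.

```bash
python3 -m handwheel '[[[0,17.2,-2.7,-2,0,0,1],[0,17.2,-2.7,-2,0,0,1],[0,17.2,-2.7,-2,0,0,1],[0,17.2,-2.7,-2,0,0,1],[0,17.2,-2.7,-2,0,0,1],[0,17.2,-2.7,-2,0,0,1],[0,17.2,-2.7,-2,0,0,1],[0,17.2,-2.7,-2,0,0,1]]]'; python3 -c "
from h import *
print(get_state()['joint_pos'].round(2))"
```

```text
time_s: 2.4
ee_pos: [615.9, 191.2, 189.3]
tool_rot: [[0.652, 0.757, 0.034], [-0.025, -0.024, 0.999], [0.758, -0.653, 0.003]]
ft_force: [0.4, 0.3, -0.8]
grip_width: 0.006
[ 0.02 -0.   -0.66  2.22  1.23  0.52 -0.1 ]
```

```bash
python3 -m handwheel '[[[0,0,-2,-4,0,0,0],[0,0,-4,-8,0,0,0],[0,0,-4,-11.7,0,0,0],[0,0,-4,-11.7,0,0,0],[0,0,-4,-11.7,0,0,0]]]' && python3 - <<'E'
from h import *
s=get_state();print(s["joint_pos"].round(2),s["ft_force"])
E
```

```text
time_s: 2.82
ee_pos: [613.9, 149.9, 68.5]
tool_rot: [[0.656, 0.754, 0.034], [-0.024, -0.025, 0.999], [0.754, -0.657, 0.002]]
ft_force: [-0.8, -0.8, -0.4]
grip_width: 0.005
[ 0.02  0.22 -0.61  2.34  1.87  0.56 -0.68] [-0.77297954 -0.83160651 -0.43730639]
```

```bash
python3 -m handwheel '[[[0,0.6,-3,0.1,0,0,0],[0,0.6,-6,0.1,0,0,0],[0,0.6,-9,0.1,0,0,0],[0,0.6,-9,0.1,0,0,0],[0,0.6,-9,0.1,0,0,0]]]' && python3 - <<'E'
from h import *
s=get_state();print(s["joint_pos"].round(2),s["ft_force"])
E
```

```text
time_s: 3.23
ee_pos: [623.6, 58.9, 76.0]
tool_rot: [[0.65, 0.759, 0.038], [-0.027, -0.027, 0.999], [0.76, -0.65, 0.003]]
ft_force: [0.4, 0.6, 0.1]
grip_width: 0.005
[ 0.21  0.16 -0.55  2.39  2.15  0.4  -0.81] [0.38568688 0.62266861 0.10512815]
```

```bash
python3 -m handwheel '[[[0,0,-0.2,1.5,0,0,0],[0,0,-0.4,3,0,0,0],[0,0,-0.8,5,0,0,0],[0,0,-1.5,7.2,0,0,0],[0,0,-1.5,7.2,0,0,0],[0,0,-1.5,7.2,0,0,0]]]' && python3 - <<'E'
from h import *
s=get_state();print(s["joint_pos"].round(2),s["ft_force"])
a=cv2.resize(vision.snapshot("scene")[140:320,220:420,::-1],None,fx=2,fy=2);b=cv2.resize(vision.snapshot("top")[160:340,230:430,::-1],None,fx=2,fy=2)
cv2.imwrite("pics/m2.png",np.hstack([a,b]))
E
```

```text
time_s: 3.73
ee_pos: [624.0, 47.7, 149.4]
tool_rot: [[0.648, 0.761, 0.033], [-0.025, -0.022, 0.999], [0.761, -0.649, 0.004]]
ft_force: [0.3, 1.2, -0.7]
grip_width: 0.007
[ 0.22 -0.03 -0.49  2.35  1.66  0.22 -0.31] [ 0.30964214  1.16169996 -0.71385785]
```

View pics/m2.png

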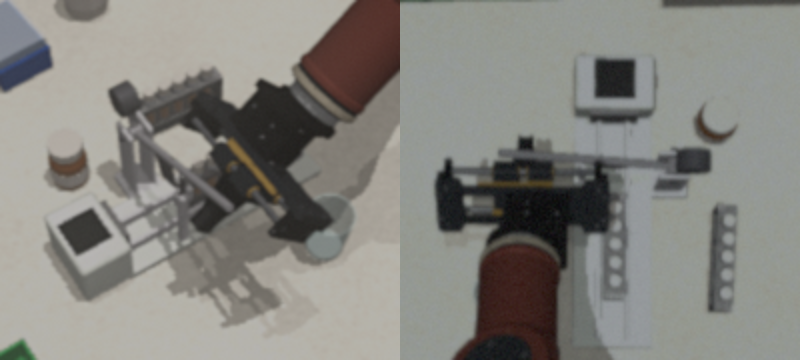

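Scene (left) and top (right): the rod rests on the closed fingers and is lifted about 0.4 rad, with nothing else touched. I'll continue up over the arc.

```bash
python3 -m handwheel '[[[0,-0.2,-1,1.5,0,3,0],[0,-0.4,-2,2.9,0,6,0],[0,-0.6,-3.5,4,0,8,0],[0,-0.8,-5,5,0,10,0],[0,-0.8,-6.5,5.6,0,10,0],[0,-0.8,-8,6,0,10,0],[0,-0.8,-9.5,6,0,10,0],[0,-0.8,-9.5,6,0,10,0],[0,-0.8,-9.5,6,0,10,0]]]' && python3 - <<'E'
from h import *
s=get_state();print(s["joint_pos"].round(2),s["ft_force"])
a=cv2.resize(vision.snapshot("scene")[140:320,220:420,::-1],None,fx=2,fy=2);b=cv2.resize(vision.snapshot("top")[160:340,230:430,::-1],None,fx=2,fy=2)
cv2.imwrite("pics/m3.png",np.hstack([a,b]))
E
```

```text
time_s: 4.58
ee_pos: [613.3, -46.2, 194.6]
tool_rot: [[0.773, 0.631, 0.058], [-0.029, -0.057, 0.998], [0.633, -0.774, -0.025]]
ft_force: [0.7, -0.9, -1.3]
grip_width: 0.009
[ 0.15 -0.12 -0.19  2.2   0.17  0.38  1.34] [ 0.74993428 -0.8680541  -1.33697492]
```

View pics/m3.png

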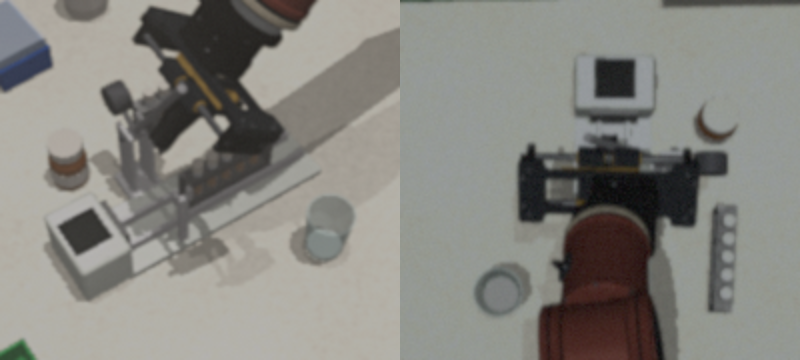

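```bash
python3 - <<'E'
from h import *
s=get_state();print(s["time_s"])
O=np.array([599.5,-62,0]);yw=-.033;X=np.array([np.cos(yw),np.sin(yw),0]);Y=np.array([-X[1],X[0],0]);Z=np.array([0,0,1.])
for n,off in(("scene",(220,140,0)),("top",(230,160,400))):
    m=vision.camera_model(n)
    pr=lambda p:(lambda c:(2*(c[:2]/c[2]-off[:2])+[off[2],0]).round())(m["mtx"]@(m["rotation"].T@(p-m["origin"])))
    for t in(0.4,.9,1.0,1.2,1.45,1.66):
        P=O-70*Y+115*Z
        print(n,t,"tip",pr(P+223*(np.cos(t)*Y+np.sin(t)*Z)),"cw",pr(P+47*(-np.sin(t)*Y+np.cos(t)*Z)))
E
```

```text
4.6833
scene 0.4 tip [228. 207.] cw [123.  95.]
scene 0.9 tip [194. 113.] cw [116.  92.]
scene 1.0 tip [185.  93.] cw [115.  93.]
scene 1.2 tip [163.  54.] cw [114.  95.]
scene 1.45 tip [135.  11.] cw [114.  99.]
scene 1.66 tip [112. -17.] cw [114. 104.]
top 0.4 tip [498. 152.] cw [693. 160.]
top 0.9 tip [557. 140.] cw [708. 162.]
top 1.0 tip [574. 138.] cw [710. 163.]
top 1.2 tip [613. 135.] cw [712. 164.]
top 1.45 tip [667. 134.] cw [714. 165.]
top 1.66 tip [713. 134.] cw [713. 166.]
```

```bash
python3 -m handwheel '[[[0,0,-0.8,1,0,0,0],[0,0,-1.6,2,0,0,0],[0,0,-2.4,3,0,0,0],[0,0,-2.4,3,0,0,0],[0,0,-2.4,3,0,0,0],[0,0,-2.4,3,0,0,0],[0,0,-2.4,3,0,0,0],[0,0,-2.4,3,0,0,0],[0,0,-2.4,3,0,0,0]]]' && python3 - <<'E'
from h import *
s=get_state();print(s["joint_pos"].round(2),s["ft_force"])
a=cv2.resize(vision.snapshot("scene")[120:320,220:420,::-1],None,fx=2,fy=2);b=cv2.resize(vision.snapshot("top")[140:340,230:430,::-1],None,fx=2,fy=2)
cv2.imwrite("pics/m4.png",np.hstack([a,b]))
E
```

```text
time_s: 5.43
ee_pos: [613.8, -70.2, 225.0]
tool_rot: [[0.772, 0.633, 0.061], [-0.03, -0.059, 0.998], [0.635, -0.772, -0.026]]
ft_force: [-5.5, 0.4, 3.9]
grip_width: 0.003
[ 0.14 -0.15 -0.12  2.17  0.07  0.44  1.48] [-5.53486344  0.36303823  3.88902255]
```

View pics/m4.png

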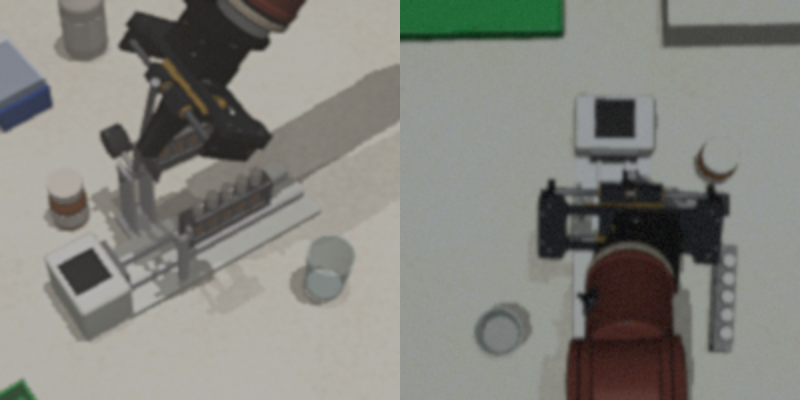

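Scene: the rod is visible from about (130,160) to (155,80), i.e. about 1.25 rad and past balance. The roughly 6 N along the tool axis suggests it is rubbing on the gripper body, so I'll back straight off in -x to free it.

```bash
python3 -m handwheel '[[[0,-1,0,0,0,0,0],[0,-2,0,0,0,0,0],[0,-3.5,0,0,0,0,0],[0,-5,0,0,0,0,0],[0,-7,0,0,0,2,0],[0,-9,0.3,0,0,5,0],[0,-11,0.6,0,0,10,0],[0,-13,1,0,0,15,0],[0,-13,1,0,0,15,0],[0,-13,1,0,0,15,0]]]' && python3 - <<'E'
from h import *
s=get_state();print(s["joint_pos"].round(2),s["ft_force"])
a=cv2.resize(vision.snapshot("scene")[120:320,220:420,::-1],None,fx=2,fy=2);b=cv2.resize(vision.snapshot("top")[140:340,230:430,::-1],None,fx=2,fy=2)
cv2.imwrite("pics/m5.png",np.hstack([a,b]))
E
```

```text
time_s: 6.37
ee_pos: [484.5, -61.3, 225.8]
tool_rot: [[0.908, 0.415, 0.053], [-0.031, -0.06, 0.998], [0.417, -0.908, -0.041]]
ft_force: [-0.2, 0.3, -0.8]
grip_width: 0.006
[ 0.13 -0.31 -0.11  2.18  0.03  0.84  1.52] [-0.22459197  0.33269305 -0.80222734]
```

View pics/m5.png

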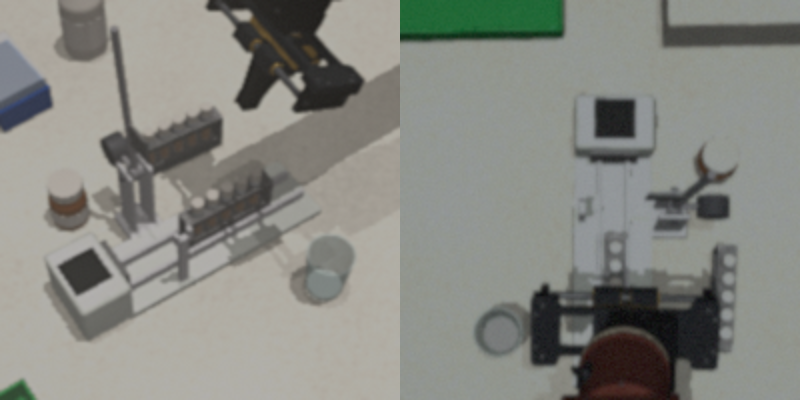

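The gate stands on its open stop: its tip is at (113,30) and the prediction for 1.66 rad is (112,23). The rack hasn't moved. Next is the turn to vertical behind the rack.

```bash
python3 - <<'E'
from h import *
from scipy.spatial.transform import Rotation as R
s=get_state();a=-.033
T=np.array([[np.cos(a),0,-np.sin(a)],[np.sin(a),0,np.cos(a)],[0,-1,0]])
print(R.from_matrix(T@np.array(s["tool_rot"]).T).as_rotvec(degrees=True).round(1),np.array([424,-57,125])-s["ee_pos"])
E
```

```text
[ 3.4 24.5  0.6] [-60.06494339   4.59522951 -99.80522404]
```

```bash
python3 -m handwheel '[[[0,-2,0.2,0,1,7,0],[0,-4,0.4,-1,2,14,0.3],[0,-6,0.5,-3,3,20,0.5],[0,-6,0.5,-6,3.4,24.5,0.6],[0,-6,0.5,-9,3.4,24.5,0.6],[0,-6,0.5,-10,3.4,24.5,0.6],[0,-6,0.5,-10,3.4,24.5,0.6],[0,-6,0.5,-10,3.4,24.5,0.6],[0,-6,0.5,-10,3.4,24.5,0.6]]]' && python3 - <<'E'
from h import *
s=get_state();print(s["joint_pos"].round(2),s["ft_force"])
E
```

```text
time_s: 7.22
ee_pos: [424.7, -56.6, 127.0]
tool_rot: [[0.999, 0.001, 0.034], [-0.034, 0.0, 0.999], [0.001, -1.0, 0.0]]
ft_force: [-0.1, 0.1, 0.0]
grip_width: 0.006
[ 0.12 -0.04 -0.09  2.09 -0.    1.08  1.57] [-0.14722668  0.13078173  0.03599202]
```

```bash
python3 -m handwheel '[[[0,0,0,-3,0,0,0],[0,0,0,-6,0,0,0],[0,0,0,-8.5,0,0,0],[0,0,0,-8.5,0,0,0],[0,0,0,-8.5,0,0,0]]]' && python3 - <<'E'
from h import *
s=get_state();print(s["joint_pos"].round(2),s["ft_force"])
cv2.imwrite("pics/m6.png",np.hstack([cv2.resize(vision.snapshot("scene")[120:320,220:420,::-1],None,fx=2,fy=2),cv2.resize(vision.snapshot("top")[140:340,230:430,::-1],None,fx=2,fy=2)]))
E
```

```text
time_s: 7.63
ee_pos: [424.2, -56.5, 41.5]
tool_rot: [[0.999, -0.002, 0.033], [-0.033, 0.0, 0.999], [-0.002, -1.0, 0.0]]
ft_force: [0.9, -0.1, 0.1]
grip_width: 0.006
[ 0.11  0.08 -0.09  2.18  0.01  0.89  1.56] [ 0.91436272 -0.14229364  0.09642521]
```

View pics/m6.png

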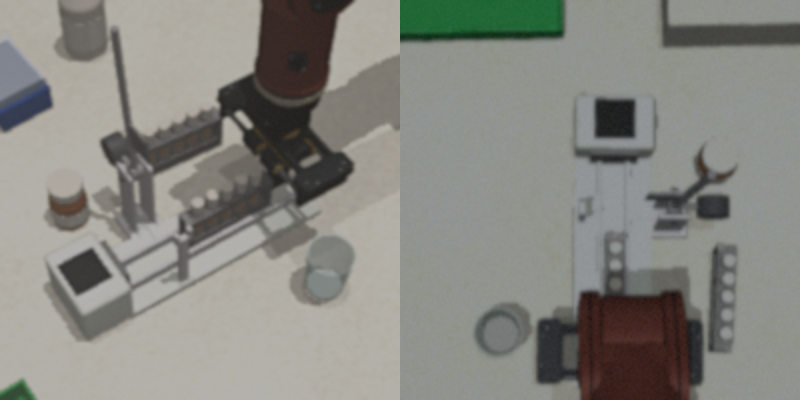

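Fingers are behind the rack, the rack is untouched and the gate is still upright. Pushing along the lane now.

```bash
python3 -m handwheel '[[[0,0.6,0,0,0,0,0],[0,1.2,0,0,0,0,0],[0,2,-0.1,0,0,0,0],[0,3,-0.1,0,0,0,0],[0,4,-0.1,0,0,0,0],[0,5,-0.2,0,0,0,0],[0,6,-0.2,0,0,0,0],[0,7,-0.2,0,0,0,0],[0,7.8,-0.3,0,0,0,0],[0,8.2,-0.3,0,0,0,0]]]'; python3 -m handwheel '[[[0,0.4,0,0,0,0,0],[0,0.8,0,0,0,0,0],[0,1.2,0,0,0,0,0],[0,1.5,-0.1,0,0,0,0],[0,1.7,-0.1,0,0,0,0],[0,1.7,-0.1,0,0,0,0]]]'
```

```text
time_s: 8.57
ee_pos: [507.4, -59.5, 40.4]
tool_rot: [[0.999, -0.002, 0.033], [-0.033, 0.0, 0.999], [-0.002, -1.0, 0.0]]
ft_force: [-3.3, 0.3, 0.8]
grip_width: 0.005
time_s: 9.07
ee_pos: [523.5, -60.5, 40.6]
tool_rot: [[0.999, -0.002, 0.033], [-0.033, 0.0, 0.999], [-0.002, -1.0, 0.0]]
ft_force: [-0.1, -0.6, -0.1]
grip_width: 0.006
```

Now short steps, watching the force for the end stop.

```bash
python3 -m handwheel '[[[0,0.2,0,0,0,0,0],[0,0.4,0,0,0,0,0],[0,0.4,0,0,0,0,0]]]' | grep -v rot; python3 -m handwheel '[[[0,0.15,0,0,0,0,0],[0,0.3,0,0,0,0,0],[0,0.3,0,0,0,0,0]]]'| grep -v rot;  python3 - <<'E'
from h import *
a=vision.snapshot("top")[:,:,::-1];cv2.imwrite("pics/m7.png",np.hstack([cv2.resize(vision.snapshot("scene")[120:320,220:420,::-1],None,fx=2,fy=2),cv2.resize(a[140:340,230:430],None,fx=2,fy=2)]))
E
```

```text
time_s: 9.32
ee_pos: [527.4, -60.4, 40.7]
ft_force: [0.7, -0.9, 0.1]
grip_width: 0.006
time_s: 9.57
ee_pos: [528.5, -60.5, 40.3]
ft_force: [-9.3, -0.2, 6.1]
grip_width: 0.003
```

A 9 N reaction at x = 528.5, about where home was expected (530). I'll back off and check.

```bash
python3 -m handwheel '[[[0,-0.5,0,0,0,0,0],[0,-1.5,0,0,0,0,0],[0,-3,0.1,0,0,0,0],[0,-5,0.1,0,0,0,0],[0,-7,0.2,2,0,0,0],[0,-9,0.3,6,0,0,0],[0,-10,0.3,10,0,0,0],[0,-10,0.3,13,0,0,0],[0,-10,0.3,13,0,0,0],[0,-10,0.3,13,0,0,0]]]'; python3 - <<'E'
from h import *
a=cv2.resize(vision.snapshot("scene")[120:320,220:420,::-1],None,fx=2,fy=2)
b=cv2.resize(vision.snapshot("top")[170:350,290:370,::-1],None,fx=3,fy=3)
cv2.imwrite("pics/m8.png",np.hstack([a,b[:400]]))
print(b.shape)
E
```

```text
time_s: 10.5
ee_pos: [431.0, -57.6, 172.7]
tool_rot: [[0.999, 0.003, 0.034], [-0.034, -0.0, 0.999], [0.003, -1.0, -0.0]]
ft_force: [0.2, -0.3, -1.0]
grip_width: 0.005
(540, 240, 3)
```

View pics/m8.png

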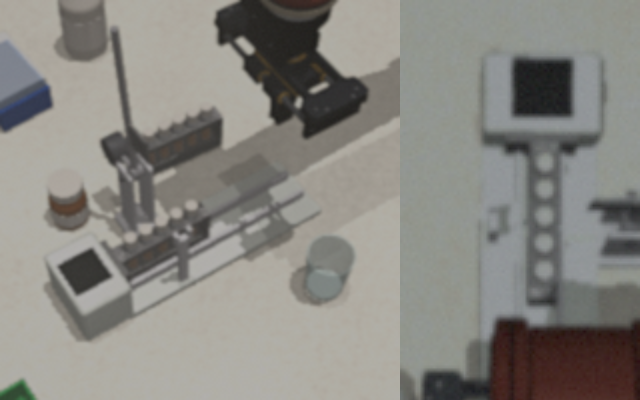

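```bash
python3 - <<'E'
from h import *
f=lambda x,y:(290+(x-400)/3,170+y/3)
for k,p,z in[("back",(542,297),72),("tube1",(545,162),95),("tube5",(543,270),95),("stopface_top",(515,150),72)]:print(k,cast("top",f(*p),z).round(1))
E
```

```text
back [540.3 -60.7  72. ]
tube1 [647.8 -65.3  95. ]
tube5 [559.7 -61.2  95. ]
stopface_top [662.5 -41.9  72. ]
```

```bash
python3 -c "
from bench import job
print(job.job_done())"
```

```text
the job is handed in; nothing more can be done
None
```

I raised the gate past its balance point and pushed the rack home against the end stop. The job was handed in at about 10.5 s of the 61 s allowed.

- **Gate:** I lifted it from below with the closed fingers. Near the top the rod rubbed on the gripper body with about 6.7 N, so I backed off. It then fell to its open stop: the tip showed at (113,30) where (112,23) is expected for 1.66 rad. It was still upright in the last picture.
- **Rack:** I pushed it about 100 mm along the lane with the fingertips. In the last few millimetres the force went from about zero to 9 N, with the tool at x = 528.5 mm; I had expected contact at about 530.
- **Final position:** In the top view the rack's back face is at x = 540.3 mm (expected 539.5), and the tube row is centred at 603.7 mm (expected 604.5). It looks upright between the rails.
- **A check that disagreed:** My last estimate of the top edge of the end stop's face gave x = 662.5 mm, against 669.5 expected. That edge was blurred, so I relied on the back face, the tube positions and the contact force instead.
- **Everything else:** The spare rack, jar and beaker look unmoved in the last pictures, and the arm never came near the other objects. The gripper finished clear, 130 mm above its pushing height.

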